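Wedge the end stop into the tube-cutting jig

ROBOT

A 6-joint arm with a two-finger parallel gripper is mounted at the origin on the work surface. World frame = base frame: x ahead of the robot, y to its left, z up, the work surface at z = 0. Lengths are in m, angles in rad, forces in N, time in s.
With the tool pointing down it reaches from about 0.3 to 0.875 m from the base axis. Payload 6.4 kg.
Tool frame: the origin (TCP) lies on the mounting face of the last link; the fingertips stand 166 mm ahead of it and the grasp point (between the pads) lies 147 mm ahead of it; z points along the fingers, y is the line along which they close (so a half turn about z gives the same grasp; the last joint's range is limited). The gripper opens to 88 mm and grips with 3 to 60 N. Pads are 18 mm wide; open, the fingers measure 123 mm over their backs; the gripper's body (75 mm by 187 mm) begins 45 mm behind the grasp point.
Start: joints at [0.962, 0.181, 1.607, -0, 1.354, -0.206], TCP at [0.225, 0.529, 0.405] pointing down, gripper open.
Joint ranges: [-2.99, 2.99], [-0.89, 2.07], [0.3, 2.58], [-1.14, 4.28], [0, 2.63], [-3.12, 3.12]. Speed limits (rad/s): [2.57, 2.57, 3.01, 3.14, 3.14, 3.14].

INTERFACE

Orientations are given as a unit quaternion [x, y, z, w].
In Python, from station import robot gives the robot as it stands.
- The arm moves only by the tool move_arm, never from a script. Its argument "rows" is one flat list of numbers, 7 for each row, row after row: the shift along the tool's x, y, z in m, then the turn, a rotation vector about the tool's x, y, z in degrees, then the opening in per cent of the stroke, from 0 (shut) to 100 (fully open). A call has 1 to 12 rows; each row is the pose to reach, as a shift and turn from the pose commanded when the call began, along the tool's axes at that moment; what a row does not reach only later rows make up. A row lasts 1/12 s, in which the tool goes at most 41.7 mm and 7.16 degrees, less where a joint would pass 70% of its speed; a pose out of reach is approached as far as the arm can. A call with a gripper value outside its range is refused whole. The fingers move at their own pace and stop on an object; the grip force is fixed at half the most. Time passes only in rows, so rows that repeat a pose let the fingers close. It gives the time, the measured TCP pose, the force, the opening and the grip force at its end, in the units of the state.
- robot.sense(): the state, without advancing time (a new reading comes with each control period).
- robot.get_image(name): name is "side" or "top"; returns (picture, depth): 384x512x3 uint8, red, green, blue; 384x512 float32, m along the optical axis (not along the pixel's ray), 0 where there is no reading.
- robot.get_calibration(name): a dict with "camera_matrix" (3x3 intrinsics, pixels), "k1" (the pictures are not rectified: a ray, as slopes to the right and down, at radius r is drawn at 1 + k1 r^2 times it, then the intrinsics apply), "R" (3x3) and "t" (3): a world point X has camera coordinates R X + t. Camera axes: x right, y down, z forward; pixel columns grow to the right and rows downward; lengths in m; the calibration is good to about 2 mm. A picture is of the moment at which its call begins. get_calibration takes no time and is no camera call.
- robot.job_done(): hands the job in; it is judged then, once.
Trained networks look in the newest picture that a camera, given by its name, has taken for a name from the list of things; names that differ only in an ending like _2 or _b are one class to them, and where a whole thing is asked for, a point or a joint stands for the part that bears it (a point fixed in the world has none). Each returns a list of dicts, best first, with "score" (0 to 1); they miss things now and then, are a little off and sometimes report something else, mostly with a low value. They report only what shows in the picture. A call takes as long as a camera call. They do not tell look-alikes from the thing itself.
- robot.recognise(camera, name): "at" ([x, y, z] in m, in world coordinates, good to about 4 mm: the middle of the surface that is visible of it).
- robot.place_of(camera, name): "at" ([x, y, z] in m, in world coordinates, good to about 4 mm: a listed point, or the origin of a listed thing).
The state is a dict: "t": time; "q": joint angles; "qd": joint speeds; "tau": joint torques, N m; "eef_pos": TCP position; "tool_rot": TCP orientation; "wrist_force": force on the tool from outside, world axes, zero at the start; "ft_torque": the same for the moment, N m; "finger_gap": opening from 0.0 (shut) to 1.0 (fully open); "grip_force": force on a finger pad.
Only numpy, scipy, OpenCV 4.12 (cv2) and the standard library are available. Lean on these libraries where they do the work, as an engineer would, in place of code of your own. Each camera call takes 0.05 s, during which the arm holds its last target. There are 200 camera calls.

TASK

Pick up the orange end stop from the green cutting mat and fit it to the plywood tube-cutting jig: slide its dovetail foot, narrow end first, in between the aluminium and brass strips at their wide end and push it along by the end of its low heel, with about 15 N, until it wedges tight between them, gently, without forcing it. Then let go and leave it standing there, and leave the other things on the table where they are.

Things in the scene. Friction and masses are not known exactly. Their poses are not given: they have to be found in the camera images.
- stop_grip (a point): Orange plastic end stop, loose, about 160 g, standing on the 3 mm thick green mat. This point: centre of its grip post, 42 mm above its underside. The post is an upright block 40 long (x), 26 wide (y), from 20 to 65 mm above the underside, with a black pad on its front (+x) face. x: towards the narrow front of its foot; z: up.
- stop: Origin: under the post, on the underside; axes as above. The dovetail foot is 60 long (x), 20 mm high, undercut by 20 degrees (wider at the bottom) and tapered in plan: at the underside 45 wide at the rear, 40 at the centre, 35 mm at the front (+x) end, which goes in first. A low straight heel, 22 wide, 20 high, runs out behind the foot to x = -75 mm; it stays outside the way and is the place to push: a push high on the post tips the stop and jams it.
- jig: Plywood base of the tube-cutting jig, 360 (x) x 150 (y) x 18 mm, fixed; origin: centre of its underside; x as for rail. The way starts at x = -75 mm; from -180 to -75 mm the top is a bare flat apron on which the stop can be set down. From x = 50 to 175 mm a wooden V trough, up to 45 mm above the base, with a grey tube in it.
- rail: Aluminium strip on the +y side of the tapered dovetail way. Origin: on the way's centre line at its wide mouth, on the bed (the base's top). x: along the way from the mouth inwards, the direction in which the stop is slid; z: up. Both strips: x = 0 to 105 mm, under 22 mm high, overhanging inwards, within 50 mm of the centre line; the way narrows by 0.08 mm per mm a side, as the foot does.
- way_mid (a point): Point on the way's centre line, on the bed, 50 mm past the mouth. The brass strip (-y side), spring-backed, is set up to 2.4 mm in or out, not measured: the stop first touches both strips with its centre anywhere within 15 mm of here along the way, only to be felt. Until then it slides with play; then resistance grows by 8 to 20 N per mm. Pushed from behind it lines itself up; let go, it stays wedged.
- roller_center (a point): Grey plastic tube, 44 mm diameter, 90 mm long, lying loose in the jig's trough; its centre. Not to be disturbed.
- mug: Blue mug, 82 mm diameter, 95 mm tall; origin at the centre of its underside. Not to be disturbed.
- tin: Round red tin, open, 170 mm diameter, 120 mm tall; origin at the centre of its underside. Not to be disturbed.
- tape: Roll of masking tape lying flat, 90 mm diameter, 24 mm high; origin at the centre of its underside. Not to be disturbed.
- bottle: Water bottle, 64 mm diameter, 210 mm tall; origin at the centre of its underside. Not to be disturbed.
- phone: Red phone lying flat, 150 x 74 x 9 mm; origin at the centre of its underside. Not to be disturbed.
- knife: Blue craft knife lying on the mat, 125 mm long (x), 16 wide, 12 high; origin at about its middle, underside. Not to be disturbed.
Mind the look-alikes: they are no part of the job. Of the things like the stop, leave any that is red; of the rest the larger one is meant.

How it is judged:
By the outcome, as a careful person would: the job done as asked, in the order asked, and still so for the second after the job is handed in, with the robot touching nothing.
It also fails if it takes over 58 s, if anything falls off the work surface, if the arm or the gripper's body presses on something with over 40 N, if the wrist force passes 120 N, or if a joint passes its speed limit or range.

## Working session

There is one attempt and no reset: what is moved stays moved. The work goes in short steps, Python scripts to look and compute and a tool call to move; the robot and the scene stay as the last step left them, time stands still between calls to the robot, and variables do not carry over. Pictures are saved under pics/ and viewed, at most 10 in all, crops included, and the job is handed in when it is done.

Besides the shell and the picture viewer there is one more tool, called after "Emit:" as a command line: name --argument value ..., lists and objects as JSON in quotes. move_arm: Moves the arm, as the interface text tells. Its arguments: {"type":"object","properties":{"rows":{"type":"array","items":{"type":"number"}}},"required":["rows"]}

```bash
mkdir -p pics; cat > h.py <<'E'
import numpy as np, cv2
from station import robot
def world(cam, depth, uv):
    c=robot.get_calibration(cam); K=np.array(c["camera_matrix"]); R=np.array(c["R"]); t=np.array(c["t"])
    uv=np.atleast_2d(uv).astype(float)
    n=cv2.undistortPoints(uv.reshape(-1,1,2),K,np.array([c["k1"],0,0,0.])).reshape(-1,2)
    d=np.array([depth[int(round(v)),int(round(u))] for u,v in uv])
    return (np.c_[n*d[:,None],d]-t)@R
def cloud(cam, depth):
    h,w=depth.shape; u,v=np.meshgrid(np.arange(w),np.arange(h))
    return world(cam,depth,np.c_[u.ravel(),v.ravel()]).reshape(h,w,3)
def pix(cam,X):
    c=robot.get_calibration(cam); K=np.array(c["camera_matrix"]); R=np.array(c["R"]); t=np.array(c["t"])
    return cv2.projectPoints(np.atleast_2d(X).astype(float),cv2.Rodrigues(R)[0],t,K,np.array([c["k1"],0,0,0.]))[0].reshape(-1,2)
E
python3 - <<'E'
from h import *
for c in("top","side"):
    im,d=robot.get_image(c); cv2.imwrite(f"pics/{c}0.png",im[:,:,::-1]); np.savez(f"{c}0.npz",im=im,d=d)
    for n in("stop_grip","stop","jig","rail","way_mid","roller_center","knife","mug","tin","bottle","tape","phone"):
        for r in robot.place_of(c,n)[:4]: print(c,n,round(r["score"],2),np.round(r["at"],3),np.round(pix(c,r["at"])[0]))
s=robot.sense();print(s["t"],s["eef_pos"],s["tool_rot"],s["wrist_force"])
E
```

```text
top stop_grip 0.89 [ 0.503 -0.266  0.046] [324. 183.]
top stop_grip 0.64 [ 0.325 -0.218  0.025] [310. 236.]
top stop_grip 0.59 [ 0.156 -0.31   0.044] [338. 286.]
top stop 0.69 [ 0.505 -0.263 -0.001] [321. 185.]
top stop 0.66 [ 0.156 -0.312 -0.003] [337. 285.]
top jig 0.71 [ 0.585  0.122 -0.002] [213. 162.]
top rail 0.77 [0.572 0.044 0.014] [234. 165.]
top rail 0.46 [0.768 0.106 0.005] [218. 113.]
top way_mid 0.6 [0.582 0.093 0.017] [220. 162.]
top roller_center 0.86 [0.614 0.236 0.055] [178. 151.]
top roller_center 0.5 [0.769 0.104 0.004] [219. 112.]
top knife 0.5 [ 0.625 -0.348  0.007] [345. 151.]
top mug 0.64 [0.767 0.108 0.005] [217. 113.]
top tin 0.83 [ 0.799 -0.141  0.001] [286. 105.]
top bottle 0.97 [0.7   0.41  0.006] [135. 131.]
top tape 0.67 [ 0.329 -0.382  0.003] [356. 235.]
top tape 0.31 [0.698 0.413 0.003] [134. 132.]
top phone 0.59 [0.612 0.234 0.053] [179. 151.]
side stop_grip 0.77 [ 0.156 -0.312  0.042] [145. 309.]
side stop_grip 0.69 [ 0.507 -0.267  0.048] [280. 261.]
side stop_grip 0.62 [ 0.322 -0.22   0.031] [208. 265.]
side stop 0.78 [ 0.155 -0.315 -0.   ] [149. 317.]
side stop 0.71 [ 0.508 -0.267  0.002] [280. 270.]
side stop 0.55 [ 0.325 -0.224 -0.   ] [211. 271.]
side jig 0.94 [0.582 0.12  0.003] [269. 167.]
side rail 0.63 [0.571 0.046 0.018] [272. 180.]
side way_mid 0.71 [0.583 0.095 0.02 ] [271. 169.]
side roller_center 0.54 [0.615 0.233 0.052] [270. 134.]
side roller_center 0.36 [0.583 0.098 0.02 ] [271. 168.]
side knife 0.63 [ 0.618 -0.344  0.001] [328. 287.]
side mug 0.88 [ 0.768  0.109 -0.001] [321. 161.]
side tin 0.93 [ 0.795 -0.142 -0.001] [359. 215.]
side bottle 0.88 [ 0.697  0.414 -0.   ] [277. 112.]
side tape 0.8 [ 0.33  -0.382 -0.001] [223. 327.]
side phone 0.9 [ 0.609 -0.479  0.001] [345. 337.]
1.3 [0.22536701 0.52899524 0.40472094] [ 2.00014182e-01  9.79793002e-01 -1.44172983e-05 -3.76204602e-06] [-0.10914678 -0.3605295  -0.48117925]
```

View pics/top0.png

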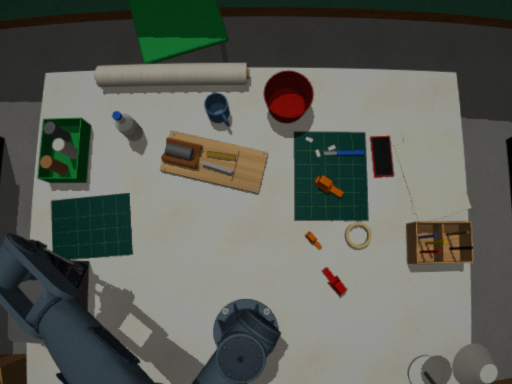

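View pics/side0.png

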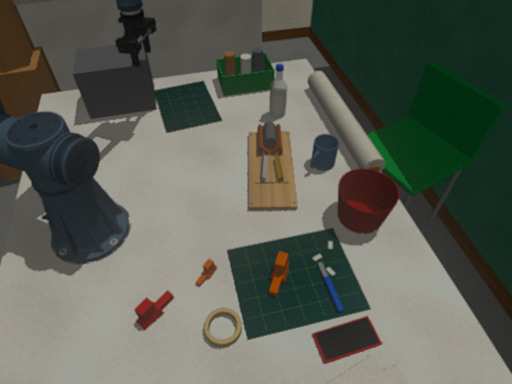

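The top view shows three lookalikes: the large orange stop on the mat (328,187), a small orange one (313,240) and a red one (335,282). I choose the large orange one on the mat, and check it with a crop and a cloud.

```bash
cat > m.py <<'E'
from h import *
def orange(cam,im,d,box):
    hsv=cv2.cvtColor(im,cv2.COLOR_RGB2HSV); m=(hsv[...,0]>5)&(hsv[...,0]<22)&(hsv[...,1]>150)&(hsv[...,2]>60)
    k=np.zeros_like(m); u0,v0,u1,v1=box; k[v0:v1,u0:u1]=1
    P=cloud(cam,d); return P[m&k&(d>0)]
E
python3 - <<'E'
from m import *
tiles=[]
for c,b in(("top",(300,160,360,215)),("side",(255,235,310,305))):
    z=np.load(f"{c}0.npz"); im,d=z["im"],z["d"]
    P=orange(c,im,d,b); print(c,len(P))
    hi=P[(P[:,2]>.06)]; lo=P[(P[:,2]>.015)&(P[:,2]<.035)]
    print("z range",np.percentile(P[:,2],[2,50,98]))
    for n,q in(("hi",hi),("lo",lo)):
        if len(q)>5:
            r=cv2.minAreaRect((q[:,:2]*1000).astype(np.float32)); print(n,len(q),q.mean(0).round(4),np.round(r[0],1),np.round(r[1],1),round(r[2],1))
    if len(hi)and len(lo):
        v=hi.mean(0)-lo.mean(0); print("dir",np.degrees(np.arctan2(v[1],v[0])))
    tiles.append(cv2.resize(im[b[1]:b[3],b[0]:b[2],::-1],(400,400),interpolation=cv2.INTER_CUBIC))
z=np.load("top0.npz");im=z["im"];tiles2=cv2.resize(im[125:200,150:275,::-1],(800,480),interpolation=cv2.INTER_CUBIC)
cv2.imwrite("pics/stopcrop.png",np.hstack(tiles)); cv2.imwrite("pics/jigcrop.png",tiles2)
# jig
for c in("top","side"):
    z=np.load(f"{c}0.npz"); im,d=z["im"],z["d"]; P=cloud(c,d)
    mk=(d>0)&(abs(P[...,2]-.018)<.006)&(P[...,0]>.45)&(P[...,0]<.75)&(P[...,1]>-.1)&(P[...,1]<.34)
    mk=cv2.morphologyEx(mk.astype(np.uint8),cv2.MORPH_OPEN,np.ones((3,3)))
    n,l,st,_=cv2.connectedComponentsWithStats(mk); i=1+st[1:,4].argmax(); q=P[l==i]
    r=cv2.minAreaRect((q[:,:2]*1000).astype(np.float32)); print(c,"jig",len(q),q[:,2].mean(),r)
E
```

```text
top 273
z range [0.00874117 0.02486383 0.07171323]
hi 98 [ 0.5072 -0.2665  0.0676] [ 507.7 -267. ] [40.1 27.1] 58.1
lo 144 [ 0.4888 -0.2936  0.0219] [ 495.8 -286.8] [104.5  33.4] 65.4
dir 55.840195728323835
side 519
z range [0.00225396 0.02328451 0.06769386]
hi 146 [ 0.5075 -0.2707  0.0653] [ 507.9 -269.7] [40.4 26. ] 57.9
lo 237 [ 0.4883 -0.3028  0.022 ] [ 493.6 -290.9] [95.8 32.6] 59.1
dir 59.11066175868074
top jig 2437 0.01798859448377334 ((585.8301391601562, 117.6487045288086), (357.2507629394531, 151.4776153564453), 77.09333038330078)
side jig 2343 0.015269680496724999 ((587.52392578125, 114.70611572265625), (360.8240661621094, 147.38955688476562), 76.83780670166016)
```

View pics/stopcrop.png

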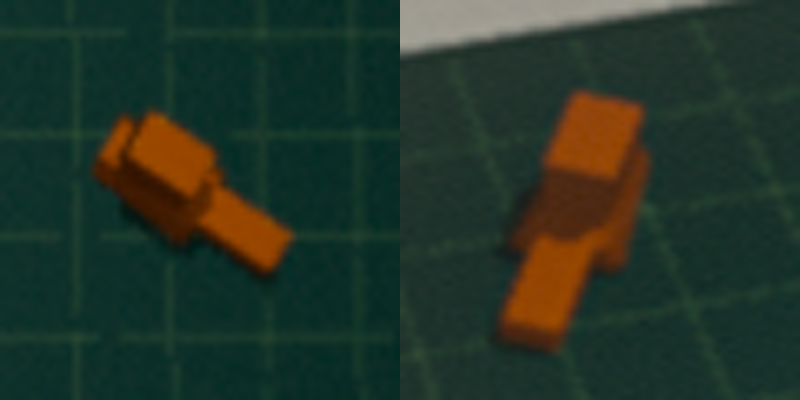

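View pics/jigcrop.png

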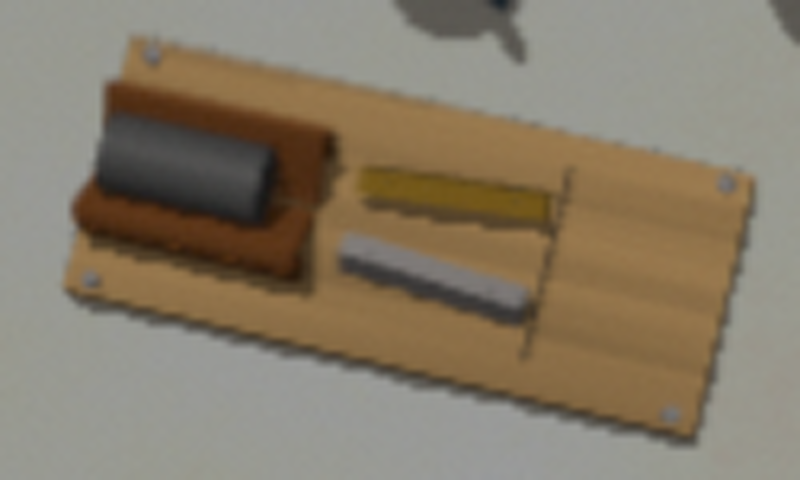

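The crop confirms the big orange stop on the mat: its heel points lower right and its front upper left, heading about 58°. The jig has aluminium nearer the robot and the mouth on the right, with the way heading about 77°. Sizes match the description (post 40x26, base 360x150).

```bash
cat > go.py <<'E'
from h import *
from scipy.spatial.transform import Rotation as R
import sys
def tgt(x,y,ztip,heading):  # heading = stop x axis; tool y = heading-90; ztip = height of fingertips
    h=np.radians(heading-90); yt=np.array([np.cos(h),np.sin(h),0]); z=np.array([0,0,-1.]); 
    return np.array([x,y,ztip+.166]), R.from_matrix(np.c_[np.cross(yt,z),yt,z])
def jig(xr,yr=0,c=(.5866,.1160),a=77.0):
    e=np.array([np.cos(np.radians(a)),np.sin(np.radians(a))]); n=np.array([-e[1],e[0]])
    return np.array(c)+e*(xr-.075)+n*yr
def delta(T):
    s=robot.sense(); q=R.from_quat(s["tool_rot"])
    print("shift",np.round(q.inv().apply(T[0]-s["eef_pos"]),4),"turn",np.round((q.inv()*T[1]).as_rotvec(degrees=True),2),"F",np.round(s["wrist_force"],1),"t",s["t"],"gap",s["finger_gap"])
E
python3 -c "
from go import *
delta(tgt(.5078,-.2683,.15,58)); print(jig(0),jig(-.033))"
```

```text
shift [-0.5723 -0.6228  0.0887] turn [-0.    0.   98.92] F [-0.1 -0.4 -0.5] t 1.3 gap 0.9977321031661739
[0.56972867 0.04292225] [0.56230529 0.01076803]
```

Emit:
move_arm --rows '[-0.572,-0.623,0.0,0,0,98.9,100,-0.572,-0.623,0.0,0,0,98.9,100,-0.572,-0.623,0.0,0,0,98.9,100,-0.572,-0.623,0.0,0,0,98.9,100,-0.572,-0.623,0.0,0,0,98.9,100,-0.572,-0.623,0.0,0,0,98.9,100,-0.572,-0.623,0.0,0,0,98.9,100,-0.572,-0.623,0.0,0,0,98.9,100,-0.572,-0.623,0.0,0,0,98.9,100,-0.572,-0.623,0.0,0,0,98.9,100,-0.572,-0.623,0.0,0,0,98.9,100,-0.572,-0.623,0.0,0,0,98.9,100]'

```text
t: 2.3
eef_pos: [0.3921, 0.0556, 0.4052]
tool_rot: [0.816, 0.578, 0.001, 0.0]
wrist_force: [0.4, 0.3, 0.4]
finger_gap: 1.004
grip_force: 0.0
```

```bash
python3 -c "
from go import *
delta(tgt(.5078,-.2683,.15,58))"
```

```text
shift [-0.2672  0.2165  0.0894] turn [ 0.08 -0.03 12.62] F [0.4 0.3 0.4] t 2.3 gap 1.0042147116462468
```

Emit:
move_arm --rows '[-0.267,0.2165,0.089,0,0,12.6,100,-0.267,0.2165,0.089,0,0,12.6,100,-0.267,0.2165,0.089,0,0,12.6,100,-0.267,0.2165,0.089,0,0,12.6,100,-0.267,0.2165,0.089,0,0,12.6,100,-0.267,0.2165,0.089,0,0,12.6,100,-0.267,0.2165,0.089,0,0,12.6,100,-0.267,0.2165,0.089,0,0,12.6,100,-0.267,0.2165,0.089,0,0,12.6,100,-0.267,0.2165,0.089,0,0,12.6,100,-0.267,0.2165,0.089,0,0,12.6,100,-0.267,0.2165,0.089,0,0,12.6,100]'

```text
t: 3.3
eef_pos: [0.5095, -0.2647, 0.3156]
tool_rot: [0.873, 0.488, -0.0, -0.001]
wrist_force: [-0.9, -0.7, 0.5]
finger_gap: 0.996
grip_force: 0.0
```

```bash
python3 -c "
from go import *
delta(tgt(.5078,-.2683,.030,58))"
```

```text
shift [-0.004   0.0006  0.1196] turn [-0.06 -0.02  0.39] F [-0.9 -0.7  0.5] t 3.3 gap 0.9962007544322138
```

Emit:
move_arm --rows '[0,0,0.03,0,0,0,100,0,0,0.06,0,0,0,100,0,0,0.09,0,0,0,100,0,0,0.11,0,0,0,100,0,0,0.12,0,0,0,100,0,0,0.12,0,0,0,100,0,0,0.12,0,0,0,100]'

```text
t: 3.88
eef_pos: [0.5101, -0.2647, 0.1966]
tool_rot: [0.873, 0.488, 0.0, 0.0]
wrist_force: [-0.0, 0.7, 0.8]
finger_gap: 0.998
grip_force: 0.0
```

```bash
python3 -c "
from go import *
delta(tgt(.5078,-.2683,.030,58))"
```

```text
shift [-0.0042 -0.0001  0.0006] turn [ 0.03 -0.    0.44] F [-0.   0.7  0.8] t 3.8833 gap 0.998276094503577
```

Emit:
move_arm --rows '[-0.004,0,0.0006,0,0,0.4,100,-0.004,0,0.0006,0,0,0.4,30,-0.004,0,0.0006,0,0,0.4,15,-0.004,0,0.0006,0,0,0.4,15,-0.004,0,0.0006,0,0,0.4,15,-0.004,0,0.0006,0,0,0.4,15,-0.004,0,0.0006,0,0,0.4,15,-0.004,0,0.0006,0,0,0.4,15,-0.004,0,0.0006,0,0,0.4,15]'

```text
t: 4.63
eef_pos: [0.5077, -0.2687, 0.195]
tool_rot: [0.875, 0.485, -0.0, -0.0]
wrist_force: [0.2, 0.4, 0.6]
finger_gap: 0.414
grip_force: 0.0
```

Emit:
move_arm --rows '[0,0,0,0,0,0,10,0,0,0,0,0,0,10,0,0,0,0,0,0,10,0,0,0,0,0,0,10,0,0,0,0,0,0,10]'

```text
t: 5.05
eef_pos: [0.5076, -0.2687, 0.195]
tool_rot: [0.875, 0.485, -0.0, -0.0]
wrist_force: [0.5, 0.2, -0.3]
finger_gap: 0.291
grip_force: 30.0
```

Emit:
move_arm --rows '[0,0,-0.02,0,0,0,10,0,0,-0.05,0,0,0,10,0,0,-0.08,0,0,0,10,0,0,-0.1,0,0,0,10,0,0,-0.1,0,0,0,10,0,0,-0.1,0,0,0,10]'

```text
t: 5.55
eef_pos: [0.5079, -0.2689, 0.2958]
tool_rot: [0.875, 0.485, 0.0, 0.001]
wrist_force: [0.4, 0.7, -2.8]
finger_gap: 0.291
grip_force: 30.0
```

```bash
python3 -c "
from go import *
x,y=jig(-.038); delta(tgt(x,y,.09,77))"
```

```text
shift [ 0.2613 -0.1006  0.0395] turn [  0.13   0.04 -19.02] F [ 0.4  0.7 -2.8] t 5.55 gap 0.2909465309295444
```

Emit:
move_arm --rows '[0.02,-0.008,0,0,0,-1.5,10,0.05,-0.019,0,0,0,-4,10,0.08,-0.031,0,0,0,-6,10,0.11,-0.042,0,0,0,-8,10,0.14,-0.054,0,0,0,-10,10,0.17,-0.065,0.01,0,0,-12,10,0.2,-0.077,0.02,0,0,-15,10,0.225,-0.087,0.03,0,0,-17,10,0.245,-0.094,0.035,0,0,-18,10,0.2613,-0.1006,0.04,0,0,-19,10,0.2613,-0.1006,0.04,0,0,-19,10,0.2613,-0.1006,0.04,0,0,-19,10]'

```text
t: 6.55
eef_pos: [0.5598, 0.007, 0.2525]
tool_rot: [0.782, 0.623, -0.002, -0.002]
wrist_force: [-0.3, 0.2, -1.9]
finger_gap: 0.291
grip_force: 30.0
```

```bash
python3 - <<'E'
from go import *
from m import orange
x,y=jig(-.038); delta(tgt(x,y,.044,77))
T=[]
for c in("top","side"):
    im,d=robot.get_image(c); np.savez(f"{c}1.npz",im=im,d=d)
    p=pix(c,[*jig(0.0),.03])[0].astype(int); a=im[max(p[1]-50,0):p[1]+50,p[0]-50:p[0]+50,::-1]; T.append(cv2.resize(a,(400,400),interpolation=cv2.INTER_CUBIC)); print(c,p)
    # strips: points 33..46mm high around the way, in the rail frame
    P=cloud(c,d); e=np.array([np.cos(np.radians(77)),np.sin(np.radians(77))]); n=np.array([-e[1],e[0]])
    q=(P[...,:2]-jig(0)); X=q@e; Y=q@n
    for s in(1,-1):
        m=(d>0)&(P[...,2]>.031)&(P[...,2]<.05)&(X>.02)&(X<.1)&(s*Y>.005)&(s*Y<.06)
        f=np.polyfit(X[m],Y[m],1); print(c,s,m.sum(),"Y at X=0,50,100 mm",np.round(1000*np.polyval(f,[0,.05,.1]),1),"z",P[m][:,2].mean().round(4), "X",X[m].min().round(3),X[m].max().round(3))
cv2.imwrite("pics/pre.png",np.hstack(T))
E
```

```text
shift [-0.0008  0.0018  0.0425] turn [-0.26  0.02  0.08] F [-0.3  0.2 -1.9] t 6.55 gap 0.29122504432753665
top [234 164]
top 1 11 Y at X=0,50,100 mm [18.8 19.5 20.2] z 0.0359 X 0.025 0.056
top -1 36 Y at X=0,50,100 mm [-22.9 -23.  -23.1] z 0.0364 X 0.024 0.054
side [271 178]
side 1 9 Y at X=0,50,100 mm [27.6 29.2 30.7] z 0.0341 X 0.021 0.047
side -1 5 Y at X=0,50,100 mm [-62.1 -38.5 -14.8] z 0.0345 X 0.08 0.087
```

View pics/pre.png

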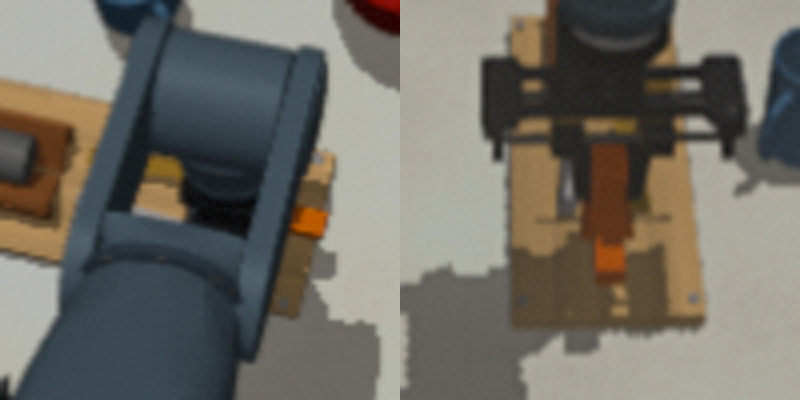

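The arm hides the strips in the top view, but the stop is held straight with its heel toward the apron. I'll use the earlier images for the strips.

```bash
python3 - <<'E'
from go import *
e=np.array([np.cos(np.radians(77)),np.sin(np.radians(77))]); n=np.array([-e[1],e[0]])
for c in("top","side"):
    z=np.load(f"{c}0.npz"); im,d=z["im"],z["d"]; P=cloud(c,d); q=(P[...,:2]-jig(0)); X=q@e; Y=q@n
    for s in(1,-1):
        m=(d>0)&(P[...,2]>.034)&(P[...,2]<.046)&(X>-.01)&(X<.108)&(s*Y>.005)&(s*Y<.06)
        f=np.polyfit(X[m],Y[m],1); b=[]
        for x0 in(.02,.05,.08):
            k=m&(abs(X-x0)<.012); b.append(np.round(1000*np.percentile(Y[k],[8,92]),1))
        print(c,s,m.sum(),"mean Y",np.round(1000*np.polyval(f,[0,.05,.1]),1),b,"z",P[m][:,2].mean().round(4),"X",np.percentile(X[m],[1,99]).round(3))
    # bed / apron height
    m=(d>0)&(X>-.1)&(X<-.01)&(abs(Y)<.06); print("apron z",np.median(P[m][:,2]).round(4))
    # base edges in Y by X bands
    m=(d>0)&(P[...,2]>.011)&(P[...,2]<.024)
    for x0 in(-.08,-.03,.03,.08,.15): k=m&(abs(X-x0)<.012)&(abs(Y)<.1); print(x0,np.percentile(Y[k],[1,99]).round(4))
E
```

```text
top 1 102 mean Y [28.5 24.4 20.4] [array([19.7, 32.2]), array([17.3, 30.3]), array([15.4, 27.6])] z 0.0375 X [0.006 0.107]
top -1 96 mean Y [-27.2 -22.9 -18.5] [array([-31. , -18.3]), array([-28.4, -17.4]), array([-25.5, -13.5])] z 0.0374 X [0.005 0.107]
apron z 0.0177
-0.08 [-0.072   0.0748]
-0.03 [-0.072  0.075]
0.03 [-0.0725  0.0757]
0.08 [-0.072   0.0752]
0.15 [-0.0739  0.0756]
side 1 44 mean Y [26.7 23.9 21.1] [array([20.2, 30.4]), array([19.5, 27.3]), array([18.7, 25.3])] z 0.0354 X [0.003 0.103]
side -1 38 mean Y [-28.9 -24.8 -20.7] [array([-31. , -23.2]), array([-27.8, -22.9]), array([-24.9, -18.6])] z 0.0357 X [0.002 0.104]
apron z 0.015
-0.08 [-0.073   0.0729]
-0.03 [-0.0733  0.0728]
0.03 [-0.0723  0.0726]
0.08 [-0.0734  0.0724]
0.15 [-0.0721  0.0723]
```

The strips are symmetric to within 1 mm at a slope of 0.08, so the frame is good. Lowering onto the apron.

Emit:
move_arm --rows '[0,0.001,0.01,0,0,0,10,-0.0008,0.0018,0.02,-0.2,0,0,10,-0.0008,0.0018,0.03,-0.2,0,0,10,-0.0008,0.0018,0.036,-0.2,0,0,10,-0.0008,0.0018,0.038,-0.2,0,0,10,-0.0008,0.0018,0.038,-0.2,0,0,10,-0.0008,0.0018,0.038,-0.2,0,0,10]'

```text
t: 7.23
eef_pos: [0.5625, 0.0048, 0.217]
tool_rot: [0.783, 0.622, 0.001, 0.001]
wrist_force: [0.5, 0.2, -2.4]
finger_gap: 0.292
grip_force: 30.0
```

```bash
python3 -c "
from go import *
x,y=jig(-.038); delta(tgt(x,y,.044,77))"
```

```text
shift [ 0.0008 -0.0016  0.007 ] turn [ 0.19 -0.   -0.03] F [ 0.5  0.2 -2.4] t 7.2333 gap 0.29192536566559674
```

Emit:
move_arm --rows '[0.0005,-0.001,0.002,0.1,0,0,10,0.0005,-0.001,0.004,0.1,0,0,10,0.0005,-0.001,0.0055,0.1,0,0,10,0.0005,-0.001,0.0055,0.1,0,0,10]'

```text
t: 7.57
eef_pos: [0.5616, 0.0057, 0.2115]
tool_rot: [0.783, 0.622, 0.001, 0.001]
wrist_force: [0.4, 0.6, -1.0]
finger_gap: 0.295
grip_force: 30.0
```

Emit:
move_arm --rows '[0,0,0.0007,0,0,0,10,0,0,0.0014,0,0,0,10,0,0,0.0014,0,0,0,10]'

```text
t: 7.82
eef_pos: [0.5616, 0.0056, 0.2102]
tool_rot: [0.783, 0.622, 0.001, 0.001]
wrist_force: [-0.6, -0.1, -1.9]
finger_gap: 0.289
grip_force: 30.0
```

Emit:
move_arm --rows '[0,0,0.0005,0,0,0,10,0,0,0.001,0,0,0,10,0,0,0.001,0,0,0,10]'

```text
t: 8.07
eef_pos: [0.5618, 0.0056, 0.21]
tool_rot: [0.783, 0.622, 0.001, 0.001]
wrist_force: [-3.3, 1.5, 5.0]
finger_gap: 0.291
grip_force: 30.0
```

Touchdown on the apron. Sliding in, held, to about x = 5 mm (front well inside, about 2 mm play left).

Emit:
move_arm --rows '[0.003,0,-0.0003,0,0,0,10,0.006,0,-0.0003,0,0,0,10,0.009,0,-0.0003,0,0,0,10,0.012,0,-0.0003,0,0,0,10,0.015,0,-0.0003,0,0,0,10,0.018,0,-0.0003,0,0,0,10,0.02,0,-0.0003,0,0,0,10,0.02,0,-0.0003,0,0,0,10]'

```text
t: 8.73
eef_pos: [0.5666, 0.0254, 0.21]
tool_rot: [0.783, 0.622, 0.001, 0.001]
wrist_force: [-0.1, -1.9, 5.1]
finger_gap: 0.292
grip_force: 30.0
```

```bash
python3 -c "
from go import *
x,y=jig(.005); delta(tgt(x,y,.044,77))"
```

```text
shift [ 0.0227 -0.0009 -0.    ] turn [ 0.16 -0.01 -0.  ] F [-0.1 -1.9  5.1] t 8.7333 gap 0.2924016785599814
```

Emit:
move_arm --rows '[0.003,-0.0004,0,0,0,0,10,0.006,-0.0008,0,0,0,0,10,0.009,-0.0009,0,0,0,0,10,0.012,-0.0009,0,0,0,0,10,0.015,-0.0009,0,0,0,0,10,0.018,-0.0009,0,0,0,0,10,0.021,-0.0009,0,0,0,0,10,0.023,-0.0009,0,0,0,0,10,0.023,-0.0009,0,0,0,0,10]'

```text
t: 9.48
eef_pos: [0.5708, 0.0479, 0.21]
tool_rot: [0.783, 0.622, 0.001, 0.001]
wrist_force: [-0.5, -1.2, 6.2]
finger_gap: 0.291
grip_force: 30.0
```

Emit:
move_arm --rows '[0,0,0,0,0,0,60,0,0,0,0,0,0,60,0,0,0,0,0,0,60,0,0,0,0,0,0,60,0,0,0,0,0,0,60,0,0,-0.02,0,0,0,60,0,0,-0.05,0,0,0,60,0,0,-0.08,0,0,0,60,0,0,-0.1,0,0,0,60,0,0,-0.1,0,0,0,60]'

```text
t: 10.32
eef_pos: [0.572, 0.0477, 0.3146]
tool_rot: [0.783, 0.622, 0.004, 0.004]
wrist_force: [0.1, 0.2, 0.3]
finger_gap: 0.601
grip_force: 0.0
```

Emit:
move_arm --rows '[-0.02,0,0,0,0,0,10,-0.05,0,0,0,0,0,0,-0.08,0,0,0,0,0,0,-0.105,0,0,0,0,0,0,-0.115,0,0,0,0,0,0,-0.115,0,0,0,0,0,0,-0.115,0,0,0,0,0,0,-0.115,0,0,0,0,0,0,-0.115,0,0,0,0,0,0,-0.115,0,0,0,0,0,0]'

```text
t: 11.15
eef_pos: [0.5446, -0.0631, 0.3094]
tool_rot: [0.782, 0.623, 0.001, 0.001]
wrist_force: [-0.8, 0.3, 0.5]
finger_gap: 0.005
grip_force: 0.0
```

```bash
python3 - <<'E'
from go import *
from m import orange
x,y=jig(.005-.075-.009-.020); delta(tgt(x,y,.026,77))
T=[]
e=np.array([np.cos(np.radians(77)),np.sin(np.radians(77))]); n=np.array([-e[1],e[0]])
for c in("top","side"):
    im,d=robot.get_image(c)
    p=pix(c,[*jig(-.02),.03])[0].astype(int); b=(p[0]-50,p[1]-50,p[0]+50,p[1]+50); T.append(cv2.resize(im[b[1]:b[3],b[0]:b[2],::-1],(400,400),interpolation=cv2.INTER_CUBIC))
    P=orange(c,im,d,b); q=P[:,:2]-jig(0); X=q@e; Y=q@n; k=(abs(Y)<.03)&(X<.05)&(X>-.12)
    hi=k&(P[:,2]>.07); lo=k&(P[:,2]>.03)&(P[:,2]<.045)
    for nm,m in(("hi",hi),("lo",lo)):
        if m.sum()>4: print(c,nm,m.sum(),"X",np.percentile(X[m],[1,99]).round(4),"Y",np.percentile(Y[m],[1,99]).round(4),"z",P[m][:,2].mean().round(4))
cv2.imwrite("pics/rel.png",np.hstack(T))
E
```

```text
shift [0.01   0.0005 0.1174] turn [ 0.09 -0.01  0.07] F [-0.8  0.3  0.5] t 11.15 gap 0.004835964070731574
top hi 18 X [0.0194 0.0272] Y [-0.0119  0.0125] z 0.0819
top lo 131 X [-0.0666  0.0493] Y [-0.0289  0.0148] z 0.0368
side hi 9 X [-0.1198  0.0213] Y [-0.0134  0.0041] z 0.1002
side lo 109 X [-0.0707 -0.0089] Y [-0.013   0.0153] z 0.0344
```

View pics/rel.png

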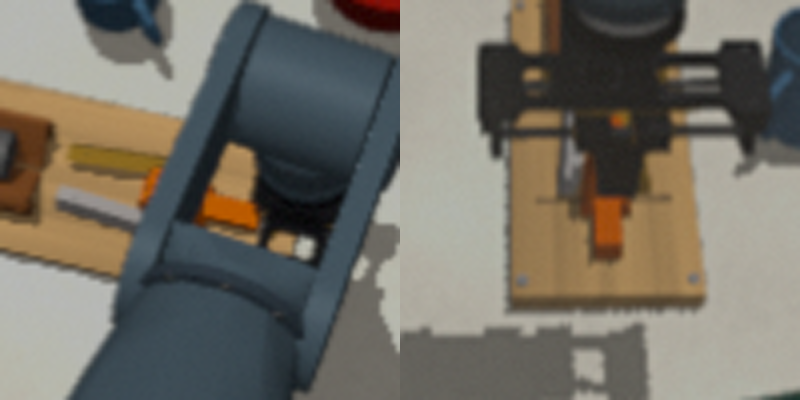

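The stop stands straight in the mouth, with its heel end at X ≈ -70 mm as expected. Descending behind the heel.

Emit:
move_arm --rows '[0,0,0.03,0,0,0,0,0,0.0005,0.06,0,0,0,0,0,0.0005,0.09,0,0,0,0,0,0.0005,0.11,0,0,0,0,0,0.0005,0.117,0,0,0,0,0,0.0005,0.117,0,0,0,0,0,0.0005,0.117,0,0,0,0]'

```text
t: 11.83
eef_pos: [0.5455, -0.0643, 0.1931]
tool_rot: [0.783, 0.623, 0.001, 0.001]
wrist_force: [-0.5, -0.1, 0.3]
finger_gap: 0.005
grip_force: 0.0
```

Emit:
move_arm --rows '[0.003,0,0,0,0,0,0,0.006,0,0,0,0,0,0,0.009,0,0,0,0,0,0,0.012,0,0,0,0,0,0,0.015,0,0,0,0,0,0,0.018,0,0,0,0,0,0,0.021,0,0,0,0,0,0,0.024,0,0,0,0,0,0,0.027,0,0,0,0,0,0,0.03,0,0,0,0,0,0,0.03,0,0,0,0,0,0]'

```text
t: 12.75
eef_pos: [0.5519, -0.0347, 0.1925]
tool_rot: [0.783, 0.623, 0.001, 0.001]
wrist_force: [-0.0, -0.2, 0.2]
finger_gap: 0.008
grip_force: 0.0
```

```bash
cat > f.py <<'E'
from go import *
s=robot.sense(); e=np.array([.225,.974]); n=np.array([-.974,.225])
p=s["eef_pos"][:2]-jig(0)
print("X",round(p@e,4),"Y",round(p@n,4),"tip",round(s["eef_pos"][2]-.166,4),"Falong",round(s["wrist_force"][:2]@e,1),"Fy",round(s["wrist_force"][:2]@n,1),"t",s["t"])
E
python3 f.py
```

```text
X -0.0796 Y -0.0001 tip 0.0265 Falong -0.2 Fy -0.0 t 12.75
```

Emit:
move_arm --rows '[0.003,0,0,0,0,0,0,0.006,0,0,0,0,0,0,0.009,0,0,0,0,0,0,0.012,0,0,0,0,0,0,0.014,0,0,0,0,0,0,0.016,0,0,0,0,0,0,0.018,0,0,0,0,0,0,0.02,0,0,0,0,0,0,0.022,0,0,0,0,0,0,0.023,0,0,0,0,0,0]'

```text
t: 13.58
eef_pos: [0.5571, -0.0125, 0.1925]
tool_rot: [0.783, 0.622, 0.001, 0.001]
wrist_force: [0.2, -0.7, -0.6]
finger_gap: 0.005
grip_force: 0.5
```

```bash
python3 f.py
```

```text
X -0.0569 Y -0.0001 tip 0.0265 Falong -0.6 Fy -0.4 t 13.5833
```

Emit:
move_arm --rows '[0.001,0,0,0,0,0,0,0.002,0,0,0,0,0,0,0.003,0,0,0,0,0,0,0.004,0,0,0,0,0,0,0.0045,0,0,0,0,0,0,0.0045,0,0,0,0,0,0]'

```text
t: 14.08
eef_pos: [0.5581, -0.0083, 0.1925]
tool_rot: [0.783, 0.622, 0.001, 0.001]
wrist_force: [0.3, 0.4, -0.3]
finger_gap: 0.005
grip_force: 0.1
```

Emit:
move_arm --rows '[0.0006,0,0,0,0,0,0,0.0012,0,0,0,0,0,0,0.0012,0,0,0,0,0,0]'

```text
t: 14.33
eef_pos: [0.5583, -0.0072, 0.1925]
tool_rot: [0.783, 0.622, 0.001, 0.001]
wrist_force: [-0.3, -0.2, -0.3]
finger_gap: 0.004
grip_force: 0.3
```

```bash
cat > chk.py <<'E'
from go import *
from m import orange
import sys
T=[]
e=np.array([np.cos(np.radians(77)),np.sin(np.radians(77))]); n=np.array([-e[1],e[0]])
for c in("top","side"):
    im,d=robot.get_image(c)
    p=pix(c,[*jig(0.02),.03])[0].astype(int); b=(p[0]-50,p[1]-50,p[0]+50,p[1]+50); T.append(cv2.resize(im[b[1]:b[3],b[0]:b[2],::-1],(400,400),interpolation=cv2.INTER_CUBIC))
    P=orange(c,im,d,b); q=P[:,:2]-jig(0); X=q@e; Y=q@n; k=(abs(Y)<.03)&(X<.1)&(X>-.12)
    for nm,m in(("hi",k&(P[:,2]>.075)&(P[:,2]<.095)),("lo",k&(P[:,2]>.03)&(P[:,2]<.045)&(abs(Y)<.014))):
        if m.sum()>4: print(c,nm,m.sum(),"X",np.percentile(X[m],[1,99]).round(4),"Y",np.percentile(Y[m],[1,99]).round(4),"z",P[m][:,2].mean().round(4))
cv2.imwrite(f"pics/{sys.argv[1]}.png",np.hstack(T))
E
python3 chk.py push1; python3 f.py
```

```text
top hi 20 X [0.0139 0.0221] Y [-0.0102  0.0131] z 0.082
top lo 40 X [-0.0002  0.0958] Y [-0.0138  0.0123] z 0.0371
side lo 12 X [-0.0104  0.0027] Y [-0.011  -0.0007] z 0.035
X -0.0514 Y -0.0002 tip 0.0265 Falong -0.3 Fy 0.3 t 14.4333
```

View pics/push1.png

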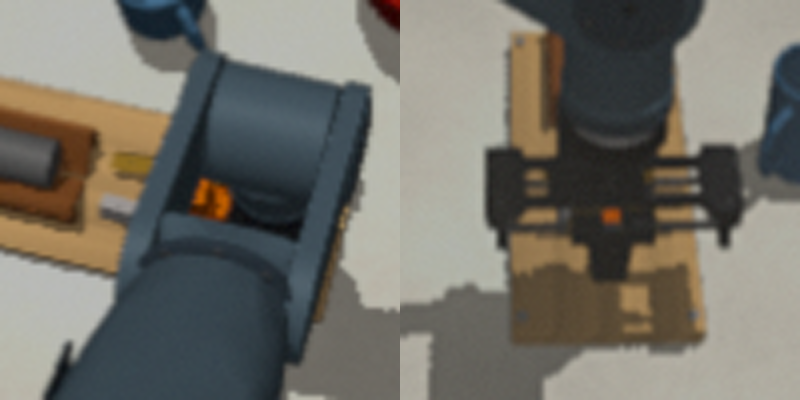

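The stop is being pushed: the post's rear edge is at X≈14 mm, so its centre is at about 33 mm. Feeling on in 1.2 mm steps.

Emit:
move_arm --rows '[0.0006,0,0,0,0,0,0,0.0012,0,0,0,0,0,0,0.0012,0,0,0,0,0,0]'

```text
t: 14.68
eef_pos: [0.5586, -0.006, 0.1925]
tool_rot: [0.783, 0.622, 0.001, 0.001]
wrist_force: [-0.6, -0.7, 0.1]
finger_gap: 0.005
grip_force: 0.4
```

Emit:
move_arm --rows '[0.0006,0,0,0,0,0,0,0.0012,0,0,0,0,0,0,0.0012,0,0,0,0,0,0]'

```text
t: 14.93
eef_pos: [0.5589, -0.0048, 0.1925]
tool_rot: [0.783, 0.622, 0.001, 0.001]
wrist_force: [-0.6, -0.5, 0.5]
finger_gap: 0.003
grip_force: 0.4
```

Emit:
move_arm --rows '[0.0006,0,0,0,0,0,0,0.0012,0,0,0,0,0,0,0.0012,0,0,0,0,0,0]'

```text
t: 15.18
eef_pos: [0.5591, -0.0037, 0.1925]
tool_rot: [0.783, 0.622, 0.001, 0.001]
wrist_force: [-0.6, -1.2, -0.3]
finger_gap: 0.002
grip_force: 0.4
```

Emit:
move_arm --rows '[0.0006,0,0,0,0,0,0,0.0012,0,0,0,0,0,0,0.0012,0,0,0,0,0,0]'

```text
t: 15.43
eef_pos: [0.5594, -0.0025, 0.1925]
tool_rot: [0.783, 0.622, 0.001, 0.001]
wrist_force: [-0.3, -1.1, -0.0]
finger_gap: 0.006
grip_force: 0.4
```

Emit:
move_arm --rows '[0.0006,0,0,0,0,0,0,0.0012,0,0,0,0,0,0,0.0012,0,0,0,0,0,0]'

```text
t: 15.68
eef_pos: [0.5597, -0.0013, 0.1925]
tool_rot: [0.783, 0.622, 0.001, 0.001]
wrist_force: [0.7, -1.0, 0.1]
finger_gap: 0.001
grip_force: 0.4
```

Emit:
move_arm --rows '[0.0006,0,0,0,0,0,0,0.0012,0,0,0,0,0,0,0.0012,0,0,0,0,0,0]'

```text
t: 15.93
eef_pos: [0.56, -0.0001, 0.1925]
tool_rot: [0.783, 0.622, 0.001, 0.001]
wrist_force: [-0.9, -0.7, 0.3]
finger_gap: 0.005
grip_force: 0.4
```

Emit:
move_arm --rows '[0.0006,0,0,0,0,0,0,0.0012,0,0,0,0,0,0,0.0012,0,0,0,0,0,0]'

```text
t: 16.18
eef_pos: [0.5602, 0.001, 0.1925]
tool_rot: [0.783, 0.622, 0.001, 0.001]
wrist_force: [-1.0, -1.4, 0.4]
finger_gap: 0.003
grip_force: 0.5
```

Emit:
move_arm --rows '[0.0006,0,0,0,0,0,0,0.0012,0,0,0,0,0,0,0.0012,0,0,0,0,0,0]'

```text
t: 16.43
eef_pos: [0.5605, 0.0022, 0.1925]
tool_rot: [0.783, 0.622, 0.001, 0.001]
wrist_force: [-1.0, -1.4, -0.2]
finger_gap: 0.002
grip_force: 0.5
```

Emit:
move_arm --rows '[0.0006,0,0,0,0,0,0,0.0012,0,0,0,0,0,0,0.0012,0,0,0,0,0,0]'

```text
t: 16.68
eef_pos: [0.5608, 0.0034, 0.1925]
tool_rot: [0.783, 0.622, 0.001, 0.001]
wrist_force: [0.0, -1.3, 0.0]
finger_gap: 0.001
grip_force: 0.5
```

Emit:
move_arm --rows '[0.0006,0,0,0,0,0,0,0.0012,0,0,0,0,0,0,0.0012,0,0,0,0,0,0]'

```text
t: 16.93
eef_pos: [0.561, 0.0046, 0.1925]
tool_rot: [0.783, 0.622, 0.001, 0.001]
wrist_force: [-0.2, -1.1, 0.1]
finger_gap: 0.003
grip_force: 0.5
```

Emit:
move_arm --rows '[0.0006,0,0,0,0,0,0,0.0012,0,0,0,0,0,0,0.0012,0,0,0,0,0,0]'

```text
t: 17.18
eef_pos: [0.5613, 0.0057, 0.1925]
tool_rot: [0.783, 0.622, 0.001, 0.001]
wrist_force: [0.1, -1.0, 1.5]
finger_gap: 0.006
grip_force: 0.5
```

Emit:
move_arm --rows '[0.0006,0,0,0,0,0,0,0.0012,0,0,0,0,0,0,0.0012,0,0,0,0,0,0]'

```text
t: 17.43
eef_pos: [0.5616, 0.0069, 0.1925]
tool_rot: [0.783, 0.622, 0.001, 0.001]
wrist_force: [-0.0, -1.8, -0.3]
finger_gap: 0.006
grip_force: 0.5
```

Emit:
move_arm --rows '[0.0006,0,0,0,0,0,0,0.0012,0,0,0,0,0,0,0.0012,0,0,0,0,0,0]'

```text
t: 17.68
eef_pos: [0.5618, 0.008, 0.1925]
tool_rot: [0.783, 0.622, 0.001, 0.001]
wrist_force: [-0.4, -0.2, 0.7]
finger_gap: 0.008
grip_force: 0.6
```

Emit:
move_arm --rows '[0.0006,0,0,0,0,0,0,0.0012,0,0,0,0,0,0,0.0012,0,0,0,0,0,0]'

```text
t: 17.93
eef_pos: [0.5621, 0.0092, 0.1925]
tool_rot: [0.783, 0.622, 0.001, 0.001]
wrist_force: [-0.1, -0.7, 0.1]
finger_gap: 0.009
grip_force: 0.6
```

Emit:
move_arm --rows '[0.0006,0,0,0,0,0,0,0.0012,0,0,0,0,0,0,0.0012,0,0,0,0,0,0]'

```text
t: 18.18
eef_pos: [0.5624, 0.0104, 0.1925]
tool_rot: [0.783, 0.622, 0.001, 0.001]
wrist_force: [-0.5, -1.3, 0.5]
finger_gap: 0.006
grip_force: 0.6
```

Emit:
move_arm --rows '[0.0006,0,0,0,0,0,0,0.0012,0,0,0,0,0,0,0.0012,0,0,0,0,0,0]'

```text
t: 18.43
eef_pos: [0.5626, 0.0116, 0.1925]
tool_rot: [0.783, 0.622, 0.001, 0.001]
wrist_force: [0.2, -0.6, 0.5]
finger_gap: 0.002
grip_force: 0.6
```

Emit:
move_arm --rows '[0.0006,0,0,0,0,0,0,0.0012,0,0,0,0,0,0,0.0012,0,0,0,0,0,0]'

```text
t: 18.68
eef_pos: [0.5629, 0.0127, 0.1925]
tool_rot: [0.783, 0.622, 0.001, 0.001]
wrist_force: [-0.6, -1.3, 0.9]
finger_gap: 0.005
grip_force: 0.6
```

Emit:
move_arm --rows '[0.0006,0,0,0,0,0,0,0.0012,0,0,0,0,0,0,0.0012,0,0,0,0,0,0]'

```text
t: 18.93
eef_pos: [0.5632, 0.0139, 0.1925]
tool_rot: [0.783, 0.622, 0.001, 0.001]
wrist_force: [-0.1, -1.6, 1.0]
finger_gap: 0.006
grip_force: 0.7
```

Emit:
move_arm --rows '[0.0006,0,0,0,0,0,0,0.0012,0,0,0,0,0,0,0.0012,0,0,0,0,0,0]'

```text
t: 19.18
eef_pos: [0.5634, 0.015, 0.1925]
tool_rot: [0.783, 0.622, 0.001, 0.001]
wrist_force: [-1.0, -1.5, 0.7]
finger_gap: 0.005
grip_force: 0.9
```

Emit:
move_arm --rows '[0.0006,0,0,0,0,0,0,0.0012,0,0,0,0,0,0,0.0012,0,0,0,0,0,0]'

```text
t: 19.43
eef_pos: [0.5637, 0.0162, 0.1925]
tool_rot: [0.783, 0.622, 0.0, 0.001]
wrist_force: [-2.2, -2.4, 1.9]
finger_gap: 0.009
grip_force: 1.2
```

Emit:
move_arm --rows '[0.0003,0,0,0,0,0,0,0.0006,0,0,0,0,0,0,0.0006,0,0,0,0,0,0]'

```text
t: 19.68
eef_pos: [0.5638, 0.0167, 0.1925]
tool_rot: [0.783, 0.622, 0.0, 0.001]
wrist_force: [-0.4, -2.9, 2.0]
finger_gap: 0.005
grip_force: 1.5
```

Emit:
move_arm --rows '[0.0003,0,0,0,0,0,0,0.0006,0,0,0,0,0,0,0.0006,0,0,0,0,0,0]'

```text
t: 19.93
eef_pos: [0.5639, 0.0173, 0.1925]
tool_rot: [0.783, 0.622, 0.0, 0.001]
wrist_force: [-2.2, -2.4, 1.7]
finger_gap: 0.005
grip_force: 1.6
```

Emit:
move_arm --rows '[0.0004,0,0,0,0,0,0,0.0008,0,0,0,0,0,0,0.0008,0,0,0,0,0,0]'

```text
t: 20.18
eef_pos: [0.5641, 0.0181, 0.1925]
tool_rot: [0.783, 0.622, 0.0, 0.001]
wrist_force: [-0.9, -2.5, 1.3]
finger_gap: 0.004
grip_force: 1.7
```

Emit:
move_arm --rows '[0.0005,0,0,0,0,0,0,0.001,0,0,0,0,0,0,0.001,0,0,0,0,0,0]'

```text
t: 20.43
eef_pos: [0.5643, 0.0189, 0.1925]
tool_rot: [0.783, 0.622, 0.0, 0.001]
wrist_force: [-1.9, -5.7, 2.7]
finger_gap: 0.005
grip_force: 2.6
```

Emit:
move_arm --rows '[0.0003,0,0,0,0,0,0,0.0005,0,0,0,0,0,0,0.0005,0,0,0,0,0,0]'

```text
t: 20.68
eef_pos: [0.5643, 0.0192, 0.1925]
tool_rot: [0.783, 0.622, -0.0, 0.001]
wrist_force: [-3.4, -5.3, 2.4]
finger_gap: 0.004
grip_force: 3.2
```

Emit:
move_arm --rows '[0.0003,0,0,0,0,0,0,0.0006,0,0,0,0,0,0,0.0006,0,0,0,0,0,0]'

```text
t: 20.93
eef_pos: [0.5644, 0.0196, 0.1925]
tool_rot: [0.783, 0.622, -0.0, 0.001]
wrist_force: [-3.8, -6.2, 1.5]
finger_gap: 0.002
grip_force: 3.7
```

Emit:
move_arm --rows '[0.0004,0,0,0,0,0,0,0.0008,0,0,0,0,0,0,0.0008,0,0,0,0,0,0]'

```text
t: 21.18
eef_pos: [0.5645, 0.0202, 0.1925]
tool_rot: [0.783, 0.622, -0.0, 0.001]
wrist_force: [-4.1, -7.9, 3.2]
finger_gap: 0.004
grip_force: 4.5
```

Emit:
move_arm --rows '[0.0005,0,0,0,0,0,0,0.001,0,0,0,0,0,0,0.001,0,0,0,0,0,0]'

```text
t: 21.43
eef_pos: [0.5647, 0.0207, 0.1925]
tool_rot: [0.783, 0.623, -0.001, 0.001]
wrist_force: [-5.7, -10.1, 3.9]
finger_gap: 0.006
grip_force: 5.8
```

Emit:
move_arm --rows '[0.0006,0,0,0,0,0,0,0.0012,0,0,0,0,0,0,0.0012,0,0,0,0,0,0]'

```text
t: 21.68
eef_pos: [0.5649, 0.0213, 0.1925]
tool_rot: [0.783, 0.623, -0.001, 0.001]
wrist_force: [-5.7, -14.2, 4.1]
finger_gap: 0.002
grip_force: 7.6
```

15 N reached, with the resistance rising steadily. Backing off, then up and clear.

Emit:
move_arm --rows '[-0.002,0,0,0,0,0,0,-0.006,0,0,0,0,0,0,-0.015,0,0,0,0,0,0,-0.03,0,0,0,0,0,0,-0.045,0,0,0,0,0,0,-0.05,0,-0.01,0,0,0,0,-0.05,0,-0.04,0,0,0,0,-0.05,0,-0.07,0,0,0,0,-0.05,0,-0.1,0,0,0,0,-0.05,0,-0.13,0,0,0,0,-0.05,0,-0.16,0,0,0,0,-0.05,0,-0.18,0,0,0,0]'

```text
t: 22.68
eef_pos: [0.5541, -0.0254, 0.3767]
tool_rot: [0.783, 0.622, 0.002, 0.002]
wrist_force: [1.3, 0.0, 0.6]
finger_gap: 0.003
grip_force: 0.0
```

Emit:
move_arm --rows '[-0.03,0,0,0,0,0,0,-0.07,-0.01,0,0,0,0,0,-0.11,-0.02,0,0,0,0,0,-0.15,-0.04,0,0,0,0,0,-0.19,-0.06,0,0,0,0,0,-0.22,-0.08,0,0,0,0,0,-0.25,-0.1,0,0,0,0,0,-0.25,-0.1,0,0,0,0,0,-0.25,-0.1,0,0,0,0,0,-0.25,-0.1,0,0,0,0,0]'

```text
t: 23.52
eef_pos: [0.4002, -0.2465, 0.373]
tool_rot: [0.783, 0.622, 0.001, 0.001]
wrist_force: [0.6, -0.0, -0.6]
finger_gap: 0.004
grip_force: 0.0
```

```bash
python3 chk.py fin; python3 f.py
```

```text
top hi 95 X [0.0429 0.0819] Y [-0.0125  0.0137] z 0.0828
top lo 124 X [-0.0122  0.0958] Y [-0.0131  0.0136] z 0.0375
side hi 77 X [0.037  0.0788] Y [-0.0129  0.0111] z 0.0795
side lo 115 X [-0.0162  0.0427] Y [-0.0127  0.0134] z 0.0354
X -0.3192 Y 0.0997 tip 0.2067 Falong 0.9 Fy 0.1 t 23.6167
```

View pics/fin.png

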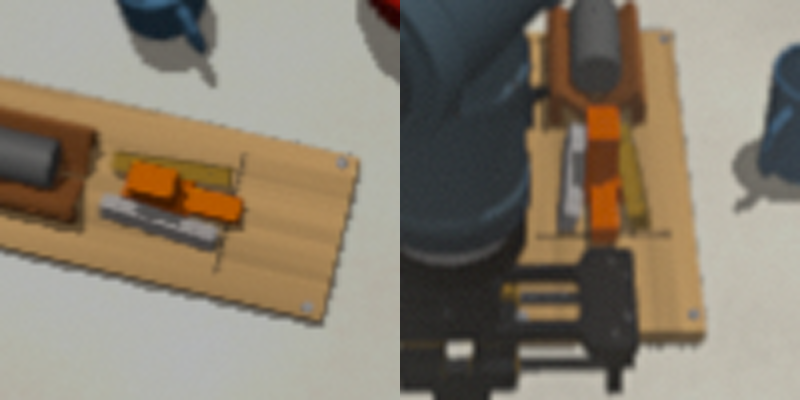

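The stop stands upright and straight, wedged between the strips with its centre at about 60 mm. Its post top is at 83 mm, as expected, and the tube and mug have not moved.

```bash
python3 -c "
from station import robot
print(robot.job_done())"
```

```text
the job is handed in; nothing more can be done
None
```

The orange end stop is wedged straight and upright between the strips, about 60 mm past the mouth. I pushed it by the heel to about 15 N, let go, and handed the job in at about 24 s with the arm clear.

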